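# Hook a hammer rest onto its slotted upright and press it home

## Robot

A 7-joint arm with a two-finger parallel gripper is mounted at the origin on the work surface. World frame = base frame: x ahead of the robot, y to its left, z up, the work surface at z = 0. Lengths are in m, angles in rad, forces in N, time in s.
With the tool pointing down it reaches from about 0.35 to 0.9 m from the base axis. Payload 7.2 kg.
Tool frame: the origin (TCP) lies at the very end of the fingers, on their centre line; the grasp point (between the pads) lies 19 mm behind it; y points along the fingers, z is the direction in which the jaws open and shut, and the axes are right-handed (so a half turn about y gives the same grasp; the last joint's range is limited). The gripper opens to 88 mm and grips with 3 to 60 N. Pads are 20 mm wide; open, the fingers measure 115 mm over their backs; the gripper's body (75 mm by 178 mm) begins 61 mm behind the grasp point.
Start: joints at [1.157, 0.411, -0.013, 1.596, 0.006, 1.134, -0.082], TCP at [0.212, -0.588, 0.223] pointing down, gripper open.
Joint ranges: [-2.95, 2.95], [-0.29, 1.99], [-1.47, 1.44], [0.14, 2.54], [-1.03, 4.17], [0.13, 1.85], [-2.86, 2.86]. Speed limits (rad/s): [2.39, 2.39, 3.01, 3.01, 3.14, 3.14, 3.14].

## Interface

Orientations are given as [roll, pitch, yaw] about the fixed x, y, z axes, in that order (R = Rz(yaw) Ry(pitch) Rx(roll)).
In Python, from workcell import manip gives the robot as it stands. Calls block until the motion is done:
- manip.move_to(position, orientation): joint-space move of the TCP to a pose.
- manip.move_straight(position, rot=None, velocity=0.15, until_force=None): straight line of the TCP; rot=None keeps the orientation; velocity is the mean speed in m/s. With until_force (N) it stops when the force on the tool has changed by that much, and returns True; else False.
- manip.goto_joints(angles): joint-space move.
- manip.ungrasp() and manip.close(grasp_force=None): open the fingers fully, or close them until they stop; grasp_force is the grip in N (None keeps the last).
- manip.pause(seconds).
- manip.solve_ik(position, orientation): joint angles nearest the present ones, or None.
- manip.get_image(name): name is "scene" or "top"; returns the picture (400x640x3 uint8, red, green, blue); there is no depth.
- manip.camera_info(name): a dict with "intrinsics" (3x3 intrinsics, pixels), "rvec" (rotation vector, rad) and "tvec" (3), from world to camera coordinates, as OpenCV has them. Camera axes: x right, y down, z forward; pixel columns grow to the right and rows downward; lengths in m; the calibration is good to about 2 mm. A picture is of the moment at which its call begins. camera_info takes no time and is no camera call.
A pose or a line that the arm cannot do raises manip.PlanningError and nothing moves.
- manip.close_job(): hands the job in, once; it reports no verdict.
Readings, each from a call of its own:
- manip.current_time_s(): time.
- manip.current_joint_positions(): joint angles.
- manip.current_qvel(): joint speeds.
- manip.current_effort(): joint torques, N m.
- manip.current_eef_pos(): TCP position.
- manip.current_orientation(): TCP orientation.
- manip.current_ft_force(): force on the tool from outside, world axes, zero at the start.
- manip.current_wrist_torque(): the same for the moment, N m.
- manip.current_grip_width(): finger opening in m.
Only numpy, scipy, OpenCV 4.12 (cv2) and the standard library are available. Lean on these libraries where they do the work, as an engineer would, in place of code of your own. Each camera call takes 0.05 s, during which the arm holds its last target.

## Task

Fit the loose blue hammer rest onto the empty slotted steel upright: find the top two slots by feel with its two hooks and push them fully in, then press the rest down until it has driven the red catch down and sits fully home, and let go. The slotted strip bends, so press gently, as with one finger, never hard; leave the other tools where they lie.

Things in the scene. Friction and masses are not known exactly. Their poses are not given: they have to be found in the camera images.
- rest_grip (a point): Grip point of the loose blue hammer rest (0.2 to 0.4 kg), which starts upright on the bench: 48 mm above its underside, 55 mm behind its mating face. z up, +x the way the hooks point. The web here is 10 mm thick (y), 30 to 75 mm behind the face, 10 to 68 mm above the underside. Foot below: 54 mm wide, 10 mm thick. Two prongs run back to 150 mm behind the face.
- rest_hook (a point): Upper hook of the rest: the point in the mating face on the underside of the hook's neck, 61 mm above the rest's underside, 55 mm ahead of and 13 mm above rest_grip; same axes. The mating face is 60 mm wide, 80 mm high. Two equal hooks, 6 mm thick, the other 45 mm lower: a neck 12 mm high out to a round upright finger, 7.5 to 13.5 mm ahead of the face, reaching 12 mm below the neck.
- rest_pad (a point): Middle of the top of the steel push pad (24 x 24 mm) on the rest, 84 mm above its underside, 17 mm behind its mating face, 36 mm above and 38 mm ahead of rest_grip: a place to push the rest down from above. A moderate pinch (about 45 N) holds the rest well. The web below it is 10 mm thick and reaches from 5 to 30 mm behind the face. Same axes as rest_grip.
- top_slot (a point): Where the drawing puts the middle of the top slot, on the front face of the empty upright; z up, +x into the slot. The slotted strip (60 mm wide, 6 mm thick, top 23 mm higher, open behind) is bolted to the upright's rails with play: it really sits up to 12 mm to either side and 2 mm up or down, same depth and yaw, firm. Slots 8 mm wide, 30 mm high, every 45 mm downwards; two tall rails behind, 96 mm over all.
- home (a point): Where the drawing puts rest_hook when the rest is fully home, necks standing on the lower slot edges, face flat on the strip: 15 mm below top_slot, same axes, same play of the strip (12 mm across, 2 mm in height). The hooks pass the slots with 3 mm to spare above and below when rest_hook is 15 mm above its true home. The foot is 120 mm wide, 12 mm high, 40 mm out in front.
- catch (a joint): Red catch bar on the strip, behind the top slot, sliding down: 0 is up, 0.014 (m) lowest. It stays where put and takes about 6 N to move, more than the weight of the rest, which does not sink home by itself. At 0 its top is 1 mm below the slot's lower edge: the upper hook meets it after about 4 mm of going down, plus what it reads (0 to 3 mm at the start); fully home it reads about 0.011.
- old_upright: Fixed second upright of the same kind, 299 mm high, with a grey rest and a hammer already on it, reaching 150 mm in front of its face at 200 to 290 mm height, the hammer hanging down to 60 mm; not to be used. Origin on the bench below the middle of its front face; axes as top_slot.
- hammer: Loose hammer lying on the bench, 260 mm long; leave alone. Origin at its underside.
- billet: Loose dark steel billet 100 x 35 x 35 mm; leave alone. Origin at its underside.
- tin: Loose bare metal tin, 64 mm across, 75 mm high; leave alone. Origin at its underside.
- punch: Loose steel punch standing on end, 18 mm across, 100 mm high; leave alone. Origin at its underside.
- brush: Loose brush lying on the bench, 220 mm long; leave alone. Origin at its underside.
- swage: Loose dark steel swage, 60 mm across, 65 mm high; leave alone. Origin at its underside.
Not all that is in view belongs to the job. Of the things shaped like the part that bears rest_grip, the blue one is meant.

How it is judged:
On the way, in this order (a step that is already met when the one before it is completed fails the run):
1. both hooks pushed through the top two slots, the catch not yet driven down (x of rest_hook in the frame of home between -0.004 and 0.004 m and y of rest_hook in the frame of home between -0.015 and 0.015 m and z of rest_hook in the frame of home between 0.003 and 0.025 m and value of joint catch below 0.007 m), for 0.1 s.
2. the rest pressed down until it is home and the catch is down (z of rest_hook in the frame of home below 0.005 m and value of joint catch above 0.009 m), for 0.2 s.
At the end, for the whole second after the job is handed in: The rest hangs released and still in the top two slots, hooked behind the strip: the catch driven down past 9 mm, rest_hook 5 mm above to 5.5 mm below home, within 15 mm of it across (the strip's play) and 4 mm in depth, level and square within 0.1 rad (all of step 2 and z of rest_hook in the frame of home above -0.0055 m and x of rest_hook in the frame of home between -0.004 and 0.004 m and y of rest_hook in the frame of home between -0.015 and 0.015 m and angle between the x axis of rest_hook and the x axis of home, either way round below 0.1 rad and angle between rest_hook's own z axis and vertical below 0.1 rad and linear speed of rest below 0.02 m/s); the robot touches nothing.
It fails at once if the rest forced against the upright: all their contact forces together over 60 N (contact force between rest and upright above 60 N).
It fails at once if another tool moved by more than 20 mm (distance of any of hammer, billet, tin, punch, brush, swage from where it was at the start of the episode above 0.02 m).
It also fails if it takes over 72 s, if anything falls off the work surface, if the arm or the gripper's body presses on something with over 40 N, if the wrist force passes 120 N, or if a joint passes its speed limit or range.

## Working session

There is one attempt and no reset: what is moved stays moved. The work goes in short steps, each a Python script; the robot and the scene stay as the last script left them, time stands still between calls to the robot, and variables do not carry over. Pictures are saved under pics/ and viewed, and the job is handed in when it is done.

```bash
ls; mkdir -p pics
python3 - <<'E'
from workcell import manip
import cv2
for n in("scene","top"):
    im=manip.get_image(n); cv2.imwrite(f"pics/{n}0.png",im[:,:,::-1])
    print(n,manip.camera_info(n))
print(manip.current_time_s(),manip.current_eef_pos(),manip.current_orientation(),manip.current_grip_width())
E
```

```text
pics
scene {'intrinsics': array([[415.31864466,   0.        , 314.63739311],
       [  0.        , 415.31864466, 194.30080447],
       [  0.        ,   0.        ,   1.        ]]), 'rvec': array([ 1.83688539,  1.64248305, -0.6736309 ]), 'tvec': array([-0.02800272, -0.20000963,  1.59011432])}
top {'intrinsics': array([[428.59639356,   0.        , 321.02411842],
       [  0.        , 428.59639356, 196.2126618 ],
       [  0.        ,   0.        ,   1.        ]]), 'rvec': array([ 2.14072666, -2.16183611,  0.11533938]), 'tvec': array([-0.01835478,  0.44969395,  1.53961632])}
0.1 [ 0.21165805 -0.58761048  0.22188505] [-1.57222212e+00 -7.33992731e-05 -2.79580700e+00] 0.08785655062065796
```

View pics/scene0.png

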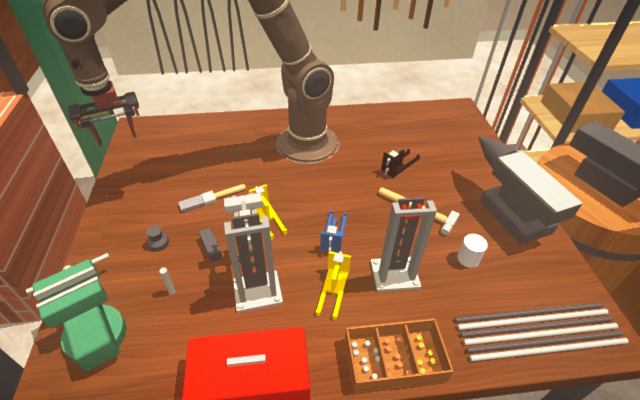

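View pics/top0.png

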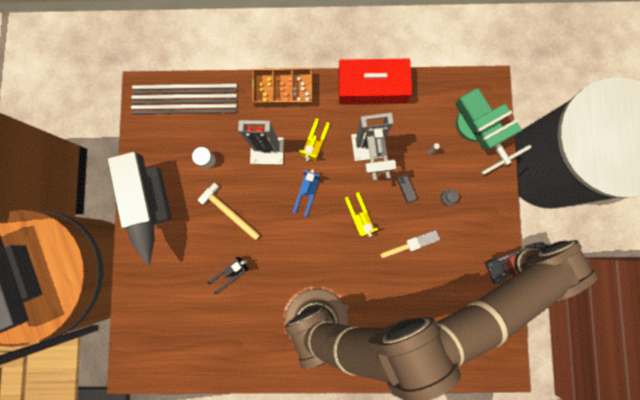

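Run:
```python
import cv2,numpy as np
s=cv2.imread("pics/scene0.png");t=cv2.imread("pics/top0.png")
a=cv2.resize(s[180:300,300:450],None,fx=5,fy=5,interpolation=cv2.INTER_CUBIC)
b=cv2.resize(t[110:225,225:345],None,fx=5,fy=5,interpolation=cv2.INTER_CUBIC)
cv2.imwrite("pics/c1.png",a);cv2.imwrite("pics/c2.png",b)
```

```text
(no output)
```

View pics/c1.png

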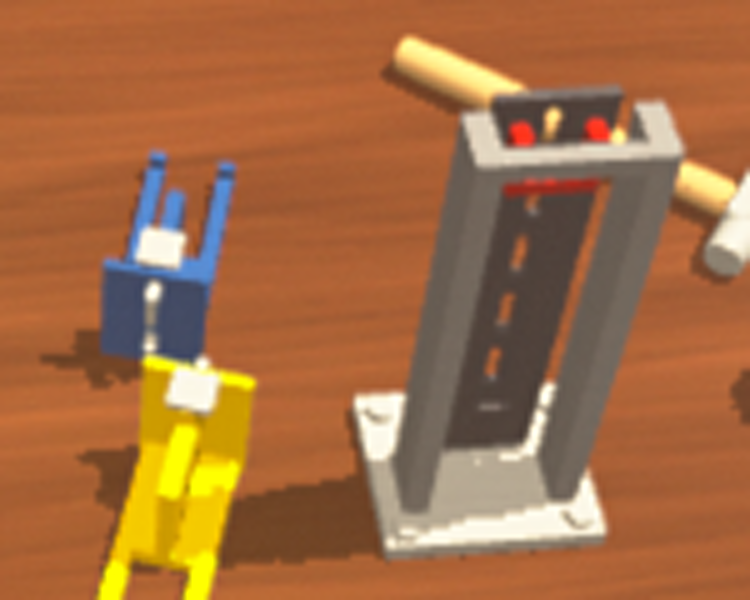

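View pics/c2.png

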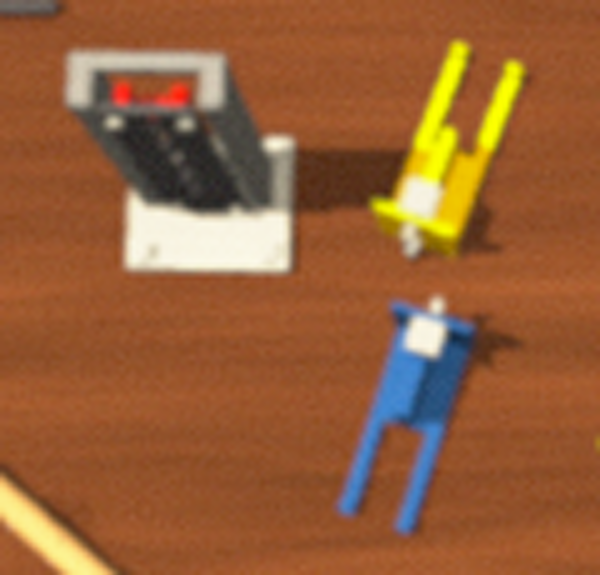

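```bash
cat > h.py <<'E'
from workcell import manip
import numpy as np, cv2
CI={n:manip.camera_info(n) for n in("scene","top")}
def cam(n):
    c=CI[n];R=cv2.Rodrigues(c["rvec"])[0];return c["intrinsics"],R,np.array(c["tvec"]).ravel()
def onz(n,p,z):
    K,R,t=cam(n);d=R.T@np.linalg.inv(K)@np.array([p[0],p[1],1.]);C=-R.T@t
    return C+d*(z-C[2])/d[2]
def proj(n,P):
    K,R,t=cam(n);q=K@(R@np.array(P,float)+t);return q[:2]/q[2]
def tri(ps,pt):
    Ps=[];
    for n in("scene","top"):
        K,R,t=cam(n);Ps.append(K@np.c_[R,t])
    X=cv2.triangulatePoints(Ps[0],Ps[1],np.array(ps,float).reshape(2,1),np.array(pt,float).reshape(2,1)).ravel()
    return X[:3]/X[3]
def img(n): return manip.get_image(n)[:,:,::-1].copy()
E
python3 - <<'E'
from h import *
for n in CI:
    K,R,t=cam(n);print(n,-R.T@t)
c=lambda p,o:(o[0]+(p[0]+.5)/5-.5,o[1]+(p[1]+.5)/5-.5)
T=lambda x,y:c((x,y),(225,110)); S=lambda x,y:c((x,y),(300,180))
np.set_printoptions(precision=4,suppress=True)
for nm,p,z in [("face L top",(391,300),.08),("face R top",(475,325),.08),("pad",(427,338),.084),("prongL",(347,512),.03),("prongR",(405,530),.03),("foot FL",(126,269),.012),("foot FR",(292,271),.012),("foot right back",(292,138),.012)]:
    print(nm,onz("top",T(*p),z))
for nm,p,z in [("pad",(160,246),.084),("foot BL",(388,553),.012),("foot BR",(606,540),.012),("foot left front",(355,395),.012)]:
    print("scene",nm,onz("scene",S(*p),z))
print("pad",tri(S(160,246),T(427,338)))
print("frame back corner +y",tri(S(683,150),T(66,55)))
print("frame back corner -y",tri(S(480,172),T(222,55)))
E
python3 - <<'E'
import cv2
s=cv2.imread("pics/scene0.png");t=cv2.imread("pics/top0.png")
a=cv2.resize(s[190:235,385:445],None,fx=12,fy=12,interpolation=cv2.INTER_CUBIC)
b=cv2.resize(t[115:170,232:290],None,fx=10,fy=10,interpolation=cv2.INTER_CUBIC)
cv2.imwrite("pics/c3.png",a);cv2.imwrite("pics/c4.png",b)
E
```

```text
scene [ 1.26232408 -0.1264502   0.97969375]
top [ 0.25845647 -0.04536713  1.5824418 ]
face L top [0.5392 0.0405 0.08  ]
face R top [ 0.5205 -0.0192  0.08  ]
pad [0.5108 0.0149 0.084 ]
prongL [0.3924 0.076  0.03  ]
prongR [0.3788 0.0338 0.03  ]
foot FL [0.5778 0.2425 0.012 ]
foot FR [0.5748 0.1183 0.012 ]
foot right back [0.6765 0.1185 0.012 ]
scene pad [0.5109 0.0166 0.084 ]
scene foot BL [0.6774 0.1188 0.012 ]
scene foot BR [0.6824 0.2379 0.012 ]
scene foot left front [0.5731 0.1231 0.012 ]
pad [0.5109 0.0157 0.0841]
frame back corner +y [0.6559 0.2286 0.2936]
frame back corner -y [0.656  0.1333 0.29  ]
```

View pics/c3.png

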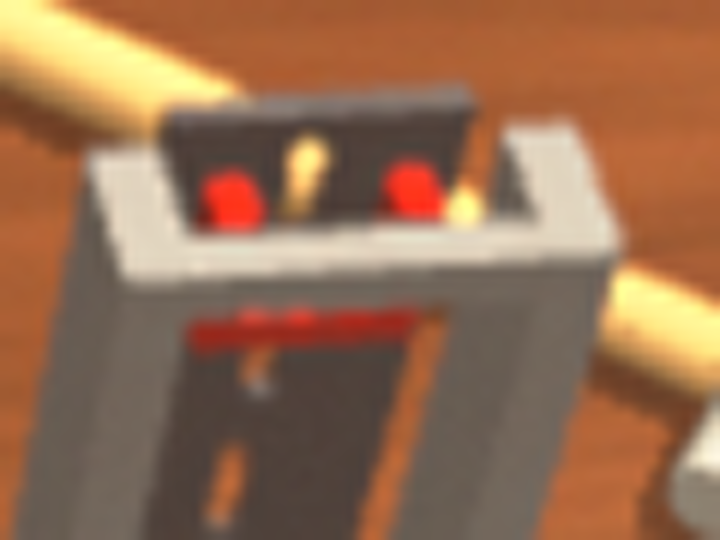

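View pics/c4.png

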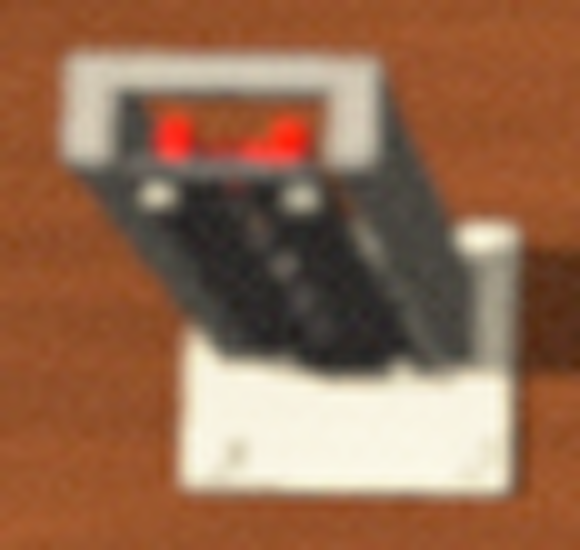

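Run:
```python
from h import *
np.set_printoptions(precision=4,suppress=True)
t=cv2.imread("pics/top0.png").astype(float); s=cv2.imread("pics/scene0.png").astype(float)
def edge_cols(im,xs,y0,y1):
    # strongest green/blue-channel vertical transition, subpixel by half-level crossing
    out=[]
    for x in xs:
        v=im[y0:y1,x,0]; hi,lo=v.max(),v.min();m=(hi+lo)/2
        g=np.diff(v);k=int(np.argmax(abs(g)))
        for i in range(len(v)-1):
            if (v[i]-m)*(v[i+1]-m)<0 and abs(i-k)<=1:
                out.append((x,y0+i+(m-v[i])/(v[i+1]-v[i])));break
    return np.array(out)
def edge_rows(im,ys,x0,x1): return edge_cols(im.transpose(1,0,2),ys,x0,x1)[:,::-1]
def fit(n,e,z,ax):
    P=np.array([onz(n,p,z) for p in e]);a=P[:,1] if ax=='y' else P[:,0];b=P[:,0] if ax=='y' else P[:,1]
    k=np.polyfit(a,b,1);r=b-np.polyval(k,a);print(n,ax,"slope",k[0],"mean",a.mean(),b.mean(),"std",r.std())
    return k
kf=fit("top",edge_cols(t,range(252,282),158,170),.012,'y')      # front edge
kr=fit("top",edge_rows(t,list(range(141,143))+list(range(154,162)),278,290),.012,'x') # right edge
kl=fit("top",edge_rows(t,range(154,162),244,255),.012,'x')
# rail top back edge from top view at z=.292
kb=fit("top",edge_cols(t,range(240,268),116,125),.292,'y')
# scene back edge foot
fit("scene",edge_cols(s,range(382,418),284,294),.012,'y')
yaw=-0.02
for yaw in(-.01,-.03):
  ex=np.array([np.cos(yaw),np.sin(yaw)]);ey=np.array([-ex[1],ex[0]])
  O=np.array([np.polyval(kf,.18),.18])  # pt on front edge
  d0=O@ex
  def onplane(n,p,off):
    K,R,tt=cam(n);d=R.T@np.linalg.inv(K)@np.array([p[0],p[1],1.]);C=-R.T@tt
    l=(d0+.040+off-C[:2]@ex)/(d[:2]@ex);X=C+l*d;return np.array([X[:2]@ey,X[2]])
  S=lambda x,y:(385+(x+.5)/12-.5,190+(y+.5)/12-.5);T=lambda x,y:(232+(x+.5)/10-.5,115+(y+.5)/10-.5)
  print("yaw",yaw,"d0",d0, "foot mid(ey) from corners",[ (np.array([np.polyval(kf,y),y])@ey) for y in(kl@[.577,1],kr@[.577,1])])
  print(" scene strip top L,R",onplane("scene",S(165,120),.006),onplane("scene",S(470,103),.006))
  print(" slots scene top(ends), 3rd",onplane("scene",S(312,137),.006),onplane("scene",S(298,215),.006),onplane("scene",S(237,445),.006),onplane("scene",S(218,525),.006))
  print(" slots top",[onplane("top",T(*q),0) for q in((232,187),(258,232),(285,265),(305,303))])
  print(" bolts top",[onplane("top",T(*q),-.003) for q in((157,195),(302,196))])
```

```text
top y slope 0.02836461525772557 mean 0.1800081703253796 0.5758803767657082 std 0.00017248356563242297
top x slope -0.04511648708785112 mean 0.6109877714185299 0.11936213647409702 std 0.00035947358634765177
top x slope -0.04255735043898094 mean 0.6002573608590123 0.24328756038739696 std 0.00018222269289673693
top y slope -0.03316183137962088 mean 0.18121152957756 0.6545212760496798 std 0.0057225008711216645
scene y slope 0.0343149881309598 mean 0.18160962355657134 0.6775941110599232 std 0.0002783636701044037
yaw -0.01 d0 0.5740513812501203 foot mid(ey) from corners [np.float64(0.25004205546363756), np.float64(0.12663144159642634)]
 scene strip top L,R [0.1533 0.3001] [0.2135 0.2988]
 slots scene top(ends), 3rd [0.1835 0.2924] [0.1845 0.2704] [0.1836 0.2015] [0.1838 0.1759]
 slots top [array([0.1832, 0.2913]), array([0.184 , 0.2371]), array([0.182 , 0.1944]), array([0.1833, 0.1419])]
 bolts top [array([0.2061, 0.2932]), array([0.1614, 0.2915])]
yaw -0.03 d0 0.5702218283512367 foot mid(ey) from corners [np.float64(0.261495916344698), np.float64(0.13806467270593184)]
 scene strip top L,R [0.1659 0.2994] [0.2256 0.2994]
 slots scene top(ends), 3rd [0.1959 0.2924] [0.1969 0.2704] [0.196  0.2015] [0.1962 0.1758]
 slots top [array([0.1954, 0.2914]), array([0.1962, 0.2372]), array([0.1942, 0.1947]), array([0.1955, 0.1421])]
 bolts top [array([0.2186, 0.2917]), array([0.1733, 0.2933])]
```

Run:
```python
from h import *
np.set_printoptions(precision=4,suppress=True)
yw=-0.304; g=np.array([0.511-.038*np.cos(yw),.0156-.038*np.sin(yw)])
print(g)
q0=manip.current_joint_positions()
for y in(yw,yw+np.pi,yw-np.pi):
    for P in ([g[0],g[1],.16],[.55,.19,.25]):
        print(y,P,manip.solve_ik(P,[-np.pi/2,0,y]))
```

```text
[0.4747 0.027 ]
-0.304 [np.float64(0.4747424227867609), np.float64(0.02697488877422554), 0.16] [ 0.573   0.3562 -0.8843  1.9783  0.3358  0.9589  0.7896]
-0.304 [0.55, 0.19, 0.25] [ 0.3333  0.528  -1.076   1.6204  0.4804  1.2852  0.4419]
2.8375926535897933 [np.float64(0.4747424227867609), np.float64(0.02697488877422554), 0.16] [ 0.3131  0.2799 -0.5544  1.9925  0.1842  0.9176 -2.2112]
2.8375926535897933 [0.55, 0.19, 0.25] [ 0.1752  0.4291 -0.8044  1.6295  0.3245  1.2224 -2.5708]
-3.445592653589793 [np.float64(0.4747424227867609), np.float64(0.02697488877422554), 0.16] [ 0.3131  0.2799 -0.5544  1.9925  0.1842  0.9176 -2.2112]
-3.445592653589793 [0.55, 0.19, 0.25] [ 0.1752  0.4291 -0.8044  1.6295  0.3245  1.2224 -2.5708]
```

Run:
```python
from h import *
np.set_printoptions(precision=4,suppress=True)
R=[-np.pi/2,0,-0.304]; g=[.4747,.0270]
manip.move_to([.25,-.33,.36],[-np.pi/2,0,-1.5])
manip.move_to([.44,.027,.30],R)
manip.move_to([*g,.13],R)
print(manip.current_time_s(),manip.current_joint_positions(),manip.current_eef_pos(),manip.current_ft_force())
for n in CI: cv2.imwrite(f"pics/g_{n}.png",img(n))
s=cv2.imread("pics/g_scene.png");t=cv2.imread("pics/g_top.png")
o=np.hstack([cv2.resize(s[150:270,270:390],(480,480)),cv2.resize(t[110:230,245:325],(320,480))]);cv2.imwrite("pics/g.png",o)
```

```text
3.475 [ 0.5814  0.4155 -0.911   2.0064  0.4147  0.9136  0.7175] [0.4753 0.0268 0.1309] [-0.3684 -1.238   0.1887]
```

View pics/g.png

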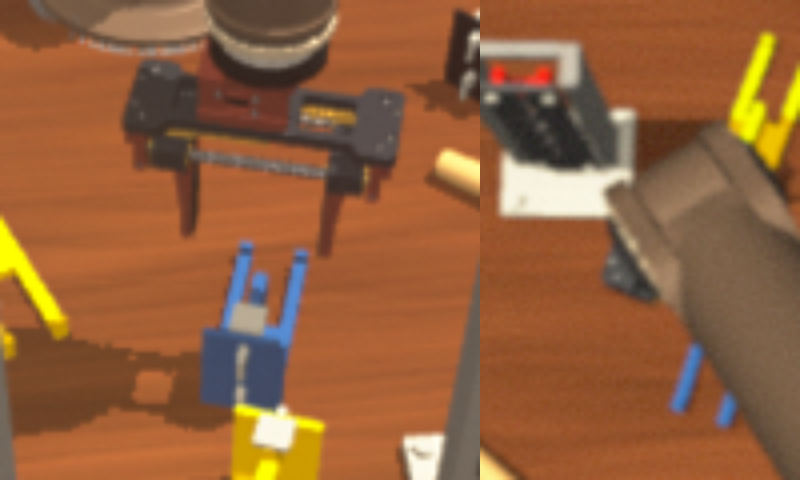

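Run:
```python
from h import *
np.set_printoptions(precision=4,suppress=True)
R=[-np.pi/2,0,-0.304]; g=[.4747,.0270]
print(manip.move_straight([*g,.031],R,velocity=.08,until_force=8))
print(manip.current_eef_pos(),manip.current_orientation())
manip.close(45); manip.pause(.2)
print(manip.current_grip_width(),manip.current_eef_pos(),manip.current_ft_force(),manip.current_time_s())
f=manip.current_ft_force()
print(manip.move_straight([*g,.13],R,velocity=.1)); manip.pause(.2)
print(manip.current_grip_width(),manip.current_eef_pos(),manip.current_ft_force(),manip.current_wrist_torque(),manip.current_time_s())
for n in CI: cv2.imwrite(f"pics/l_{n}.png",img(n))
s=cv2.imread("pics/l_scene.png");cv2.imwrite("pics/l.png",cv2.resize(s[150:270,250:400],None,fx=5,fy=5,interpolation=cv2.INTER_CUBIC))
```

```text
False
[0.4751 0.027  0.0314] [-1.5706 -0.0009 -0.3041]
0.010017548366302748 [0.4748 0.0272 0.031 ] [ 1.1613  1.7973 -0.7442] 6.3333
False
0.009980737815918819 [0.4744 0.0271 0.1295] [-0.449   0.469  -3.2118] [ 0.0123 -0.1472  0.0038] 7.675
```

View pics/l.png

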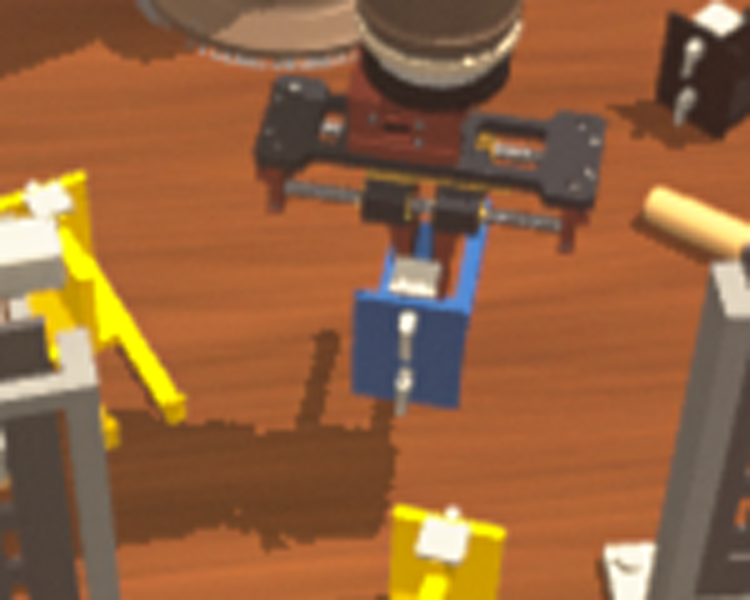

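```bash
cat >> h.py <<'E'
YU=-.034
EX=np.array([np.cos(YU),np.sin(YU),0]);EY=np.array([-np.sin(YU),np.cos(YU),0]);EZ=np.array([0,0,1.])
H0=np.array([.617,.1776,.276])   # estimated slot middle on face
RU=[-np.pi/2,0,YU]
def tcp(x,y,z): # rest_hook at (x,y,z) in slot frame -> TCP
    return H0+x*EX+y*EY+z*EZ-.055*EX-.030*EZ
def hook():
    d=np.array(manip.current_eef_pos())+.055*EX+.030*EZ-H0
    return np.array([d@EX,d@EY,d@EZ])
np.set_printoptions(precision=4,suppress=True)
E
python3 - <<'E'
from h import *
manip.move_straight([.4747,.027,.246],velocity=.15)
manip.move_to(tcp(-.035,0,0),RU); manip.pause(.3)
print(hook(),manip.current_orientation(),manip.current_ft_force(),manip.current_time_s())
for n in CI: cv2.imwrite(f"pics/p_{n}.png",img(n))
s=cv2.imread("pics/p_scene.png");t=cv2.imread("pics/p_top.png")
cv2.imwrite("pics/p.png",np.hstack([cv2.resize(s[160:260,365:465],(400,400),interpolation=cv2.INTER_CUBIC),cv2.resize(t[110:210,225:325],(400,400),interpolation=cv2.INTER_CUBIC)]))
E
```

```text
[-0.0347 -0.0012  0.0001] [-1.5714 -0.0003 -0.036 ] [ 0.4459 -0.5091 -3.2586] 9.6917
```

View pics/p.png

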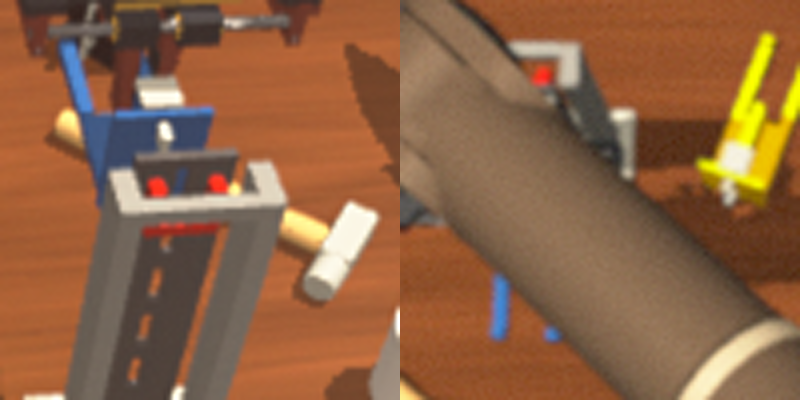

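Run:
```python
from h import *
manip.pause(.3); print(hook())
manip.move_straight(tcp(-.018,0,0),RU,velocity=.04); manip.pause(.2)
print(hook(),manip.current_ft_force())
r=manip.move_straight(tcp(.002,0,0),RU,velocity=.02,until_force=4)
print(r,hook(),manip.current_ft_force(),manip.current_wrist_torque(),manip.current_time_s())
manip.pause(.3);print(hook(),manip.current_ft_force())
```

```text
[-0.035  -0.0001  0.0001]
[-0.0182  0.0001  0.    ] [ 0.427   0.3404 -3.3836]
True [-0.001   0.0009 -0.0007] [-1.7618  1.2373 -2.5329] [ 0.3329 -0.0976  0.1   ] 11.7083
[-0.0013  0.0008 -0.0014] [ 1.4783  2.1463 -3.3075]
```

Run:
```python
from h import *
s=img("scene");cv2.imwrite("pics/i.png",cv2.resize(s[170:245,375:455],None,fx=9,fy=8,interpolation=cv2.INTER_CUBIC)[:600,:720])
```

```text
(no output)
```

View pics/i.png

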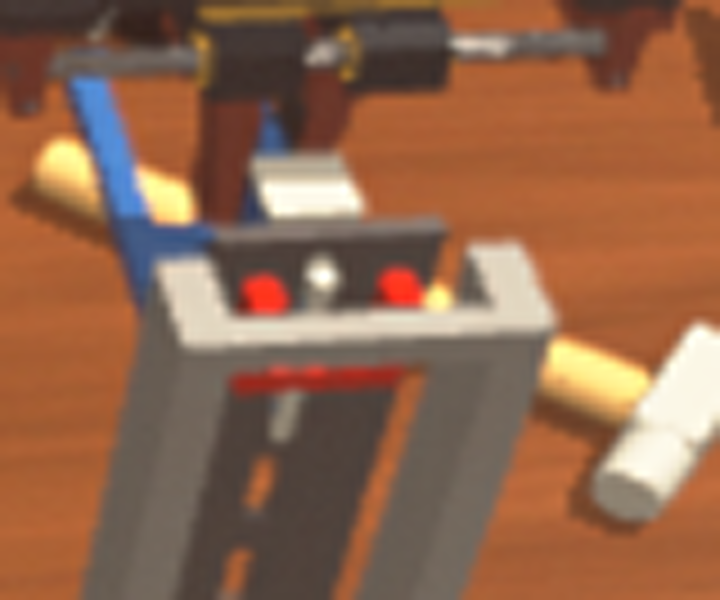

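Run:
```python
from h import *
h=hook()
r=manip.move_straight(tcp(.006,.0004,-.0003),RU,velocity=.01,until_force=6)
print(r,hook(),manip.current_ft_force(),manip.current_wrist_torque(),manip.current_time_s())
manip.pause(.3);print(hook(),manip.current_orientation(),manip.current_ft_force())
```

```text
True [-0.0006  0.001  -0.002 ] [-2.9426  0.8991 -1.9004] [0.239  0.287  0.0951] 12.5083
[-0.0007  0.0009 -0.0027] [-1.5708  0.0075 -0.0311] [-2.7187  0.4391 -1.9829]
```

Run:
```python
from h import *
for z in(-.005,-.0075,-.010):
    r=manip.move_straight(tcp(.0005,.0008,z),RU,velocity=.01,until_force=8)
    print(r,hook(),manip.current_ft_force(),manip.current_wrist_torque(),manip.current_orientation(),manip.current_grip_width(),manip.current_time_s())
    if r: break
s=img("scene");cv2.imwrite("pics/i2.png",cv2.resize(s[170:245,375:455],None,fx=9,fy=8,interpolation=cv2.INTER_CUBIC)[:600,:720])
```

```text
False [-0.0001  0.0009 -0.0053] [-4.4835  2.212  -3.1773] [0.509  0.9909 0.2035] [-1.571   0.0011 -0.0335] 0.009850864676353084 13.225
True [-0.0006  0.0013 -0.0071] [-1.6971  0.2659  2.8254] [0.0014 0.097  0.0167] [-1.5709  0.0016 -0.0329] 0.010053207249753823 13.5167
```

View pics/i2.png

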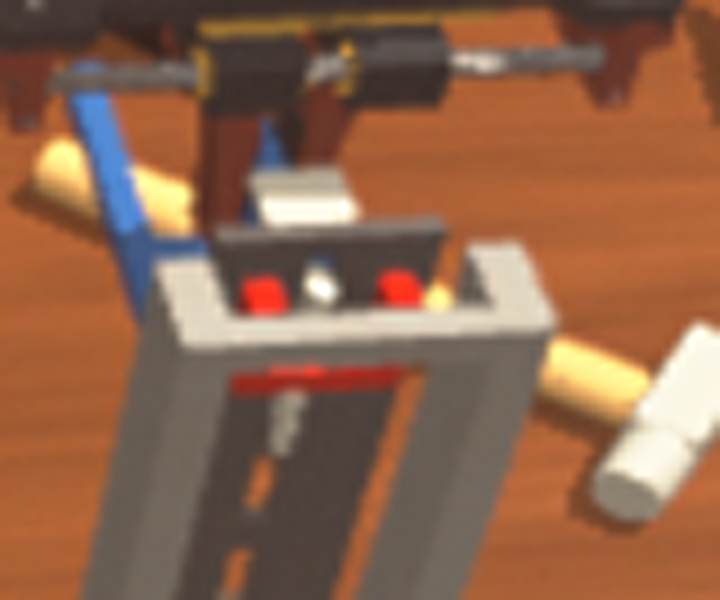

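Run:
```python
from h import *
for z in(-.010,-.012,-.014,-.016,-.018):
    r=manip.move_straight(tcp(.0003,.0009,z),RU,velocity=.01,until_force=12)
    print(r,hook(),manip.current_ft_force(),manip.current_wrist_torque(),manip.current_orientation()[1],manip.current_grip_width(),manip.current_time_s())
    if r or manip.current_ft_force()[2]>14: break
manip.pause(.2);print(hook(),manip.current_ft_force())
s=img("scene");cv2.imwrite("pics/i3.png",cv2.resize(s[170:245,375:455],None,fx=9,fy=8,interpolation=cv2.INTER_CUBIC)[:600,:720])
```

```text
False [-0.0001  0.0012 -0.0098] [-5.6138 -0.0643  5.6239] [0.111  0.7762 0.134 ] 0.0003838287464943413 0.009710188718065126 13.9917
False [-0.0001  0.0012 -0.0119] [-4.4635  0.7699  3.8302] [0.1426 0.8012 0.1409] 0.000528759808027246 0.009685285374375253 14.3417
False [-0.0002  0.0012 -0.0139] [-5.2245  0.8082  4.0194] [0.218  0.7702 0.1952] 0.0006124927520241297 0.009781113940125548 14.6917
False [-0.0001  0.0012 -0.0156] [-5.7482  0.2638  6.5607] [0.0205 0.799  0.1537] 0.00015565383926552379 0.009884984971771083 15.0417
True [-0.0004  0.0015 -0.0157] [-3.6744 -1.8105  6.4496] [-0.3001  0.1578 -0.0588] -0.00020467441996019353 0.009909504430846757 15.2667
[-0.0004  0.0015 -0.0157] [-3.2545 -1.1642  6.2993]
```

View pics/i3.png

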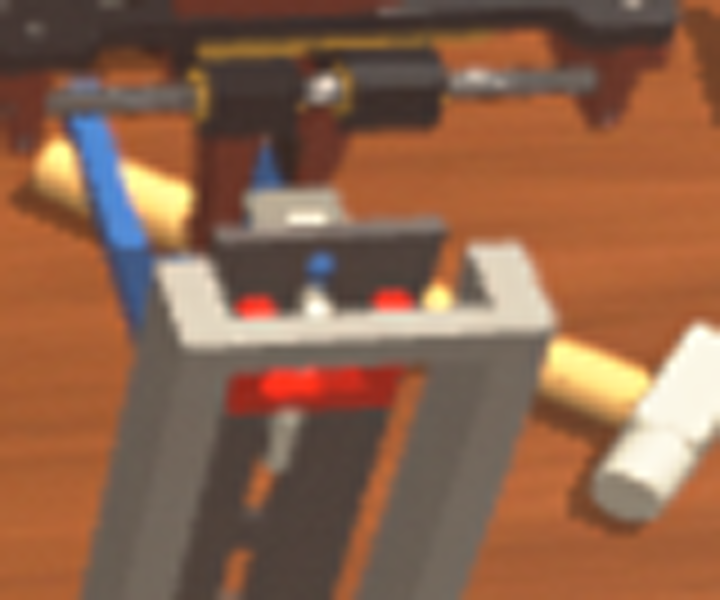

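Run:
```python
from h import *
manip.ungrasp(); manip.pause(.3)
p=np.array(manip.current_eef_pos());print(p,manip.current_grip_width(),manip.current_ft_force(),manip.current_time_s())
manip.move_straight(p+[-.0,0,.13],velocity=.1); manip.pause(.2)
print(manip.current_ft_force())
s=img("scene");cv2.imwrite("pics/r.png",cv2.resize(s[165:245,365:455],None,fx=8,fy=7,interpolation=cv2.INTER_CUBIC)[:600,:720])
```

```text
[0.5612 0.1813 0.2297] 0.08745245994203665 [ 0.6632 -0.3938 -0.106 ] 17.075
[ 0.7644 -0.1687  1.0995]
```

View pics/r.png

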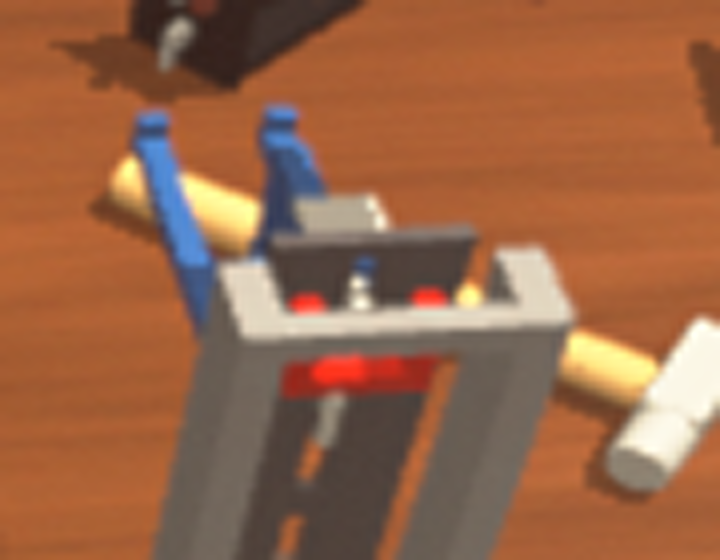

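Run:
```python
from h import *
manip.close(20)
P=H0+(-.0205)*EX+.0012*EY; P[2]=.33
manip.move_straight(P,RU,velocity=.08); manip.pause(.3)
f0=manip.current_ft_force()
r=manip.move_straight([P[0],P[1],.281],RU,velocity=.012,until_force=12)
f=np.array(manip.current_ft_force())-f0
print(r,manip.current_eef_pos(),f,manip.current_time_s())
manip.pause(.4); print(manip.current_eef_pos(),np.array(manip.current_ft_force())-f0)
```

```text
True [0.597  0.1798 0.2834] [-1.3452 -1.6314  5.3386] 24.9583
[0.5969 0.1798 0.2834] [-0.9357 -1.3811  3.7563]
```

Run:
```python
from h import *
p=np.array(manip.current_eef_pos())
manip.move_straight(p+[0,0,.08],velocity=.08)
manip.move_straight(p+[-.18,-.0,.12],velocity=.12); manip.pause(.3)
print(manip.current_eef_pos(),manip.current_ft_force(),manip.current_time_s())
for n in CI: cv2.imwrite(f"pics/f_{n}.png",img(n))
s=cv2.imread("pics/f_scene.png");cv2.imwrite("pics/f.png",cv2.resize(s[165:245,365:455],None,fx=8,fy=7,interpolation=cv2.INTER_CUBIC)[:600,:720])
# red lug rows before/after
for nm in("scene0","f_scene"):
    im=cv2.imread(f"pics/{nm}.png").astype(int)[195:225,395:432]
    m=(im[:,:,2]>150)&(im[:,:,1]<70);y,x=np.nonzero(m);print(nm,m.sum(),195+y.min(),195+np.mean(y))
# predicted pad top
c=H0+(-.0174)*EX+.0015*EY;c[2]=.2833
print(proj("scene",c),[proj("scene",c+a*EX+b*EY) for a,b in((-.012,-.012),(-.012,.012),(.012,.012),(.012,-.012))])
print([proj("scene",H0+(-.15)*EX+b*EY+[0,0,-.0157-.061+.03]) for b in(-.02,.02)])
```

```text
[0.417  0.1799 0.4033] [-0.54   -0.6349 -0.44  ] 28.5
scene0 59 203 209.64406779661016
f_scene 72 206 215.75
[408.2751 196.8906] [array([402.1314, 193.5931]), array([411.9976, 193.0815]), array([414.5158, 200.2402]), array([404.4821, 200.772 ])]
[array([385.1544, 176.51  ]), array([399.8163, 175.7905])]
```

View pics/f_scene.png

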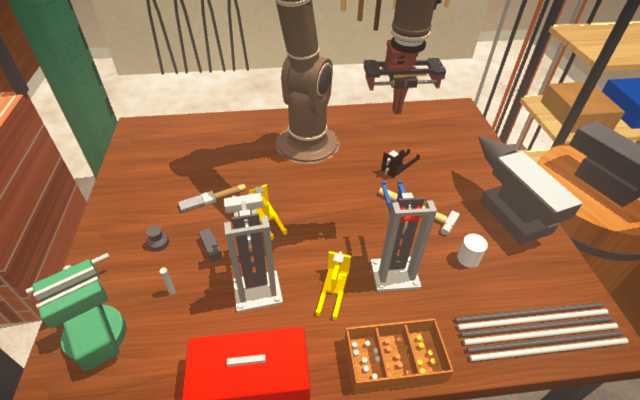

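View pics/f.png

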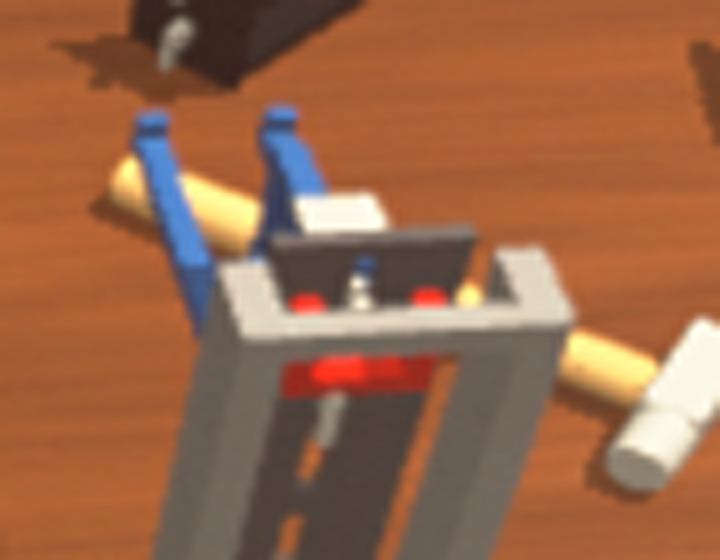

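View pics/f_top.png

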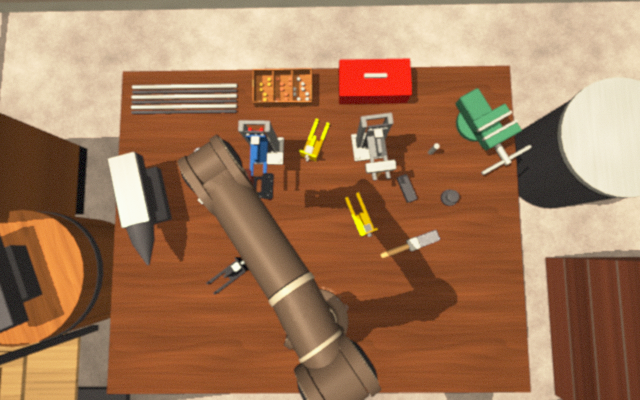

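Run:
```python
from h import *
print(manip.current_time_s()); manip.close_job()
```

```text
28.6
the job is handed in; nothing more can be done
```

The blue hammer rest is hanging in the top two slots of the empty upright, pressed home and released. I handed the job in at 28.6 s; it reports no verdict, so the checks below are my own.

- **Fit:** I gripped the rest at 45 N, and both hooks went into the slots on the first gentle push, stopping when the mating face met the strip. The camera behind the upright showed both hooks through.
- **Pressing down:** The upper hook met the catch 7.1 mm below my slot estimate, and the rest stopped firmly at 15.7 mm. From this travel I estimate the catch reads about 11 mm. The picture only roughly confirms that: its red lugs dropped about 3 pixels, or roughly 9 mm.
- **After release:** I pushed the pad with closed fingers to a 12 N force change. It met resistance at z = 0.2834 m (0.2833 m expected) and did not sink further, so the rest is home.
- **Force:** The last press and the pad push each stopped at a 12 N force change, and no wrist reading along the way exceeded about 10 N.
- **Other tools:** The last pictures show the rest hanging level, the other tools I could see where they lay, and the gripper well clear. In the last top view the arm hides the loose hammer, so only the scene camera shows it unmoved.

The only disagreement was that the tool sank about 2.5 mm below its commanded height during the first push in. The hooks stayed in the slots and it caused no trouble.

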